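# Clamp the fondue fork in the lever chuck and snap its red end cap on

## Robot

A 6-joint arm with a two-finger parallel gripper is mounted at the origin on the work surface. World frame = base frame: x ahead of the robot, y to its left, z up, the work surface at z = 0. Lengths are in m, angles in degrees, forces in N, time in s.
With the tool pointing down it reaches from about 0.25 to 0.725 m from the base axis. Payload 9.7 kg.
Tool frame: the origin (TCP) lies at the very end of the fingers, on their centre line; the grasp point (between the pads) lies tcp_to_grasp behind it (tcp_to_grasp is the distance from the TCP to the grasp point, in m); z points along the fingers, y is the direction in which the jaws open and shut (so a half turn about z gives the same grasp; the last joint's range is limited). The gripper opens to 85 mm and grips with 20 to 120 N. Pads are 22 mm wide; open, the fingers measure 114 mm over their backs; the gripper's body (76 mm by 85 mm) begins 54 mm behind the grasp point. The pads swing forward as they close: fully open they stand 13 mm farther back than shut.
Start: joints at [-63.541, 4.979, 10.078, 95.1, 0, 90], TCP at [0.245, -0.492, 0.231] pointing down, gripper open.
Joint ranges: [-179.16, 179.16], [-48.56, 103.87], [-65.8, 70.77], [-126.05, 130.52], [-82.76, 87.17], [-180, 180]. Speed limits (degrees/s): [127.2, 127.2, 147.25, 180, 180, 180].

## Interface

Orientations are given as [roll, pitch, yaw] about the fixed x, y, z axes, in that order (R = Rz(yaw) Ry(pitch) Rx(roll)).
In Python, from workcell import * gives the robot as it stands. The module is installed in compiled form; this text tells all that it offers.
- The arm moves only by the shell command python3 -m pendant 'ROWS' [FORCE]. ROWS is JSON, a list of rows, each a list of 3 entries, a list of its own where there are three numbers: the opening in per cent of the stroke, from 0 (shut) to 100 (fully open), then the shift along the world's x, y, z in mm, then the turn, a rotation vector about the world's x, y, z in degrees. A call has 1 to 20 rows; each row is the pose to reach, as a shift and turn from the pose measured when the call began; what a row does not reach only later rows make up. A row lasts 1/8 s, in which the tool goes at most 62.5 mm and 10.7 degrees, less where a joint would pass 70% of its speed; a pose out of reach is approached as far as the arm can. A call with a gripper value outside its range is refused whole. The fingers move at their own pace and stop on an object; FORCE is the grip in N (left out, the last holds). Time passes only in rows, so rows that repeat a pose let the fingers close. It gives the time, the measured TCP pose, the force and the opening at its end, in the units of the state.
- get_obs(): the state, without advancing time (a new reading comes with each control period).
- camera(name): name is "scene" or "top" or "wrist"; returns a dict with "img" (480x640x3 uint8, red, green, blue), "fx", "fy", "cx", "cy" (pixels), "cam_to_world" (4x4, takes a point from camera to world coordinates); the wrist camera has in their place "T_tool_cam" (4x4, takes a point from camera to tool coordinates, whose origin is the TCP and whose axes are the flange's). Camera axes: x right, y down, z forward; pixel columns grow to the right and rows downward; lengths in m; the calibration is good to about 2 mm. A picture is of the moment at which its call begins: read the wrist's pose just before it. There is no depth.
- job_done(): hands the job in, once; it reports no verdict.
Trained networks look in a picture, given as the dict that the camera call returned (one of the last four; its "shot" number tells which), for a name from the list of things; names that differ only in an ending like _2 or _b are one class to them, and where a whole thing is asked for, a point or a joint stands for the part that bears it (a point fixed in the world has none). Each returns a list of dicts, best first, with "confidence" (0 to 1); they miss things now and then, are a little off and sometimes report something else, mostly with a low value. They report only what shows in the picture. A call takes as long as a camera call. They do not tell look-alikes from the thing itself.
- regions_of(picture, label): "region" (480x640 bool, what is visible of it).
- pinpoint(picture, label): "position" ([x, y, z] in m, in world coordinates, good to about 4 mm: a listed point, or the origin of a listed thing).
The state is a dict: "time": time; "q": joint angles; "qd": joint speeds; "joint_efforts": joint torques, N m; "ee_pos": TCP position; "tcp_rot": TCP orientation; "wrist_force": force on the tool from outside, world axes, zero at the start; "torque": the same for the moment, N m; "opening": finger opening in m.
Only numpy, scipy, OpenCV 4.12 (cv2) and the standard library are available. Lean on these libraries where they do the work, as an engineer would, in place of code of your own. Each camera call takes 0.05 s, during which the arm holds its last target. There are 200 camera calls.

## Task

The fondue fork with the red band stands loosely in the lever chuck: swing the chuck's lever clockwise (seen from above) as far as it goes, so that the jaws close on the fork and hold it upright. Then take the red cap, press it straight down onto the stud on top of the fork until it clicks and sits fully home on the steel collar, and keep pressing it down firmly, with about 12 newtons. Finish like that, still holding and pressing the cap; leave the blue and green caps, the burner and the steel lid where they are.

Things in the scene. Friction and masses are not known exactly. Their poses are not given: they have to be found in the camera images.
- chuck: Steel lever chuck fixed to the shelf: dark round foot 116 mm across and 22 mm high, steel column 70 mm across up to 86 mm, knurled aluminium sleeve 80 mm across from 86 to 112 mm above the shelf. Origin: centre of the underside, on the chuck's vertical axis. Its place and yaw vary.
- sleeve (a joint): The sleeve with its lever, turning about the chuck's vertical axis. Value in rad, growing clockwise seen from above: starts between 0 and 0.3; the three brass eccentric jaws, geared to the sleeve, touch the fork at about 1.1; hard stop at 1.2 (tight). It stays where it is left; its friction needs about 5 N at the post, up to about 10 N as the jaws close.
- post_top (a point): Centre of the top of the upright black round post at the end of the sleeve's lever: 14 mm in diameter, from 104 to 164 mm above the shelf, 90 mm from the chuck's axis, circling it with the sleeve. The flat lever reaches 103 mm above the shelf. At joint value 0 it points along 150 degrees (counter-clockwise from +x) in the chuck's frame. The fork stands on the axis, else the post is free all round.
- fork: Fondue fork, dark wood handle 20 mm in diameter with a red band, standing tines down in the chuck, leaning by a few degrees until the jaws close; after that it stands upright on the chuck's axis. Origin: the tine end, resting on the chuck's floor 22 mm above the shelf; z runs along the fork to the handle's end.
- shoulder (a point): Centre of the upper face of the fork's steel collar (25 mm in diameter), 130 mm along the fork from its tine end, so 152 mm above the shelf when the fork is upright. The steel snap stud rises from here: neck 7 mm, ball head 13 mm in diameter, its top 17.9 mm above this point.
- red_cap: Red snap cap, standing mouth down: cylinder 26 mm in diameter, 36 mm high. Origin: centre of the mouth (underside), z up. Lower 20 mm hollow (mouth 22 mm wide), four spring bumps inside. Bumps meet the ball with the mouth about 13 mm above the collar; pushing takes up to about 6 N, then drops (click, about 7 mm up) and the cap is drawn down. Home: mouth on the collar, origin at point shoulder.
- blue_cap: Blue cap, same outer size as the red one; not needed. Origin: centre of the underside. The three caps stand in any order.
- green_cap: Green cap, same outer size as the red one; not needed. Origin: centre of the underside.
- burner: Steel burner with a brass knob, 110 mm across, 64 mm high; bystander. Origin: centre of the underside.
- steel_lid: Stainless steel lid with a black knob, 206 mm across, 52 mm high, lying on the shelf; bystander. Origin: centre of the underside.
Mind the look-alikes: they are no part of the job. Of the things shaped like the red_cap, the red one is meant.

How it is judged:
By the outcome, as a careful person would: the job done as asked, in the order asked, and still so for the second after the job is handed in, while the arm keeps its last pose, push and grip.
It also fails if it takes over 66 s, if anything falls off the work surface, if the arm or the gripper's body presses on something with over 40 N, if the wrist force passes 120 N, or if a joint passes its speed limit or range.

## Working session

There is one attempt and no reset: what is moved stays moved. The work goes in short steps, Python scripts to look and compute and a shell command to move; the robot and the scene stay as the last step left them, time stands still between calls to the robot, and variables do not carry over. Pictures are saved under pics/ and viewed, about 8 in all and at most 12, crops included, and the job is handed in when it is done.

```bash
mkdir -p pics
python3 - <<'E'
from workcell import *
import cv2,numpy as np
o=get_obs();print({k:np.round(v,3).tolist() for k,v in o.items()})
ims=[]
for n in("scene","top"):
    c=camera(n);ims.append(c["img"])
    print(n,np.round(c["cam_to_world"],3).tolist(),c["fx"])
    for l in("chuck","post_top","shoulder","red_cap","blue_cap","green_cap","burner","steel_lid","fork"):
        print(n,l,[(np.round(d["position"],3).tolist(),round(d["confidence"],2)) for d in pinpoint(c,l)][:3])
    cv2.imwrite(f"pics/{n}0.png",c["img"][...,::-1])
E
```

```text
{'time': 0.0, 'q': [-63.541, 5.012, 10.033, 95.099, -0.001, 89.999], 'qd': [-0.033, 0.045, -0.071, -0.068, 0.013, 0.026], 'joint_efforts': [-0.0, -52.038, 46.48, 0.016, -0.0, -0.0], 'ee_pos': [0.245, -0.492, 0.231], 'tcp_rot': [-179.921, 0.001, 26.46], 'wrist_force': [0.543, -0.133, -0.013], 'torque': [0.012, -0.009, -0.025], 'opening': 0.086}
scene [[0.541, 0.664, -0.515, 1.124], [0.841, -0.424, 0.336, -0.312], [0.005, -0.615, -0.788, 0.928], [0.0, 0.0, 0.0, 1.0]] 502.5825719066459
scene chuck [([0.533, 0.128, 0.002], 0.98)]
scene post_top [([0.478, 0.198, 0.163], 0.66)]
scene shoulder [([0.738, -0.043, 0.003], 0.64), ([0.537, 0.127, 0.15], 0.63)]
scene red_cap [([0.567, -0.337, 0.002], 0.8), ([0.638, -0.326, -0.001], 0.66), ([0.562, -0.4, -0.002], 0.57)]
scene blue_cap [([0.578, -0.258, -0.0], 0.72)]
scene green_cap [([0.562, -0.136, -0.001], 0.74)]
scene burner [([0.736, -0.044, 0.004], 0.8)]
scene steel_lid [([0.488, 0.433, -0.001], 0.79)]
scene fork []
top [[-0.028, -0.991, 0.134, 0.462], [-1.0, 0.028, -0.001, 0.014], [-0.002, -0.134, -0.991, 1.251], [0.0, 0.0, 0.0, 1.0]] 476.0903161288916
top chuck [([0.533, 0.126, 0.003], 0.91)]
top post_top [([0.475, 0.196, 0.168], 0.92)]
top shoulder [([0.483, 0.432, 0.001], 0.74), ([0.533, 0.124, 0.155], 0.64), ([0.577, -0.258, 0.0], 0.46)]
top red_cap [([0.634, -0.327, 0.001], 0.69), ([0.624, -0.384, -0.002], 0.65), ([0.567, -0.4, -0.002], 0.46)]
top blue_cap [([0.578, -0.259, -0.001], 0.49)]
top green_cap [([0.561, -0.14, 0.003], 0.44)]
top burner [([0.738, -0.043, -0.001], 0.9)]
top steel_lid [([0.482, 0.432, 0.002], 0.76)]
top fork [([0.529, 0.13, 0.023], 0.44)]
```

View pics/scene0.png

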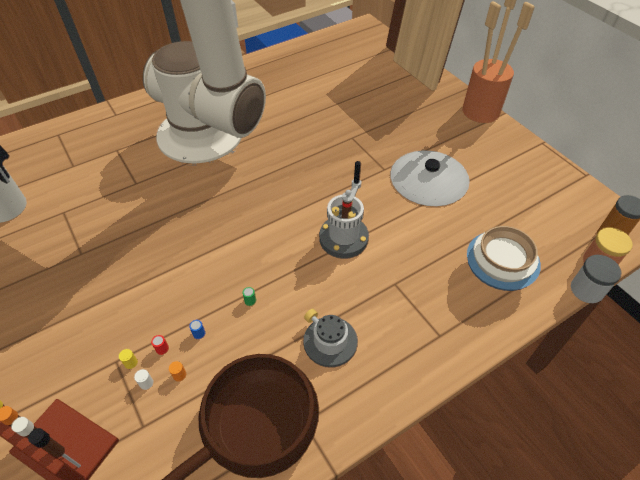

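View pics/top0.png

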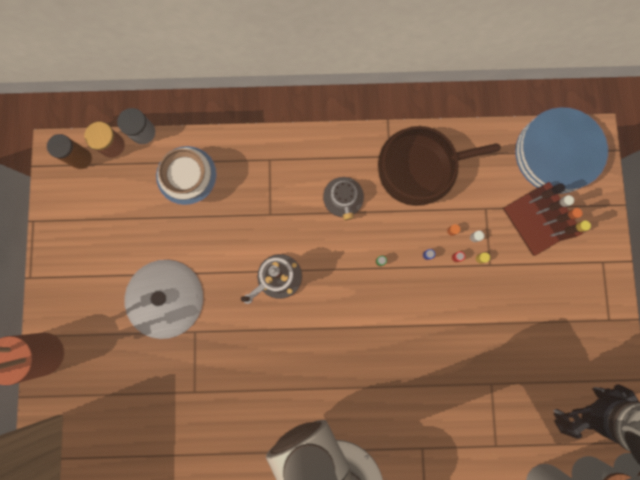

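The red cap is at scene (160,345), about (0.567,-0.337). The look-alikes are orange (177,371), yellow (128,358), white (144,380), blue (197,329) and green (249,297). I'll confirm red in a crop before reaching for it. The chuck is at about (0.533,0.127) and the post at about (0.477,0.197), which gives a radius of 90 mm and matches the description. First I go above the post.

```bash
python3 -m pendant '[[60,[231,689,15],[0,0,102]],[60,[231,689,15],[0,0,102]],[60,[231,689,15],[0,0,102]],[60,[231,689,15],[0,0,102]],[60,[231,689,15],[0,0,102]],[60,[231,689,15],[0,0,102]],[60,[231,689,15],[0,0,102]],[60,[231,689,15],[0,0,102]],[60,[231,689,15],[0,0,102]],[60,[231,689,15],[0,0,102]],[60,[231,689,15],[0,0,102]],[60,[231,689,15],[0,0,102]],[60,[231,689,15],[0,0,102]],[60,[231,689,15],[0,0,102]],[60,[231,689,15],[0,0,102]],[60,[231,689,15],[0,0,102]]]' 25
python3 - <<'E'
from workcell import *
import cv2,numpy as np
print(tcp_to_grasp)
o=get_obs();print({k:np.round(v,3).tolist() for k,v in o.items()})
for n in("wrist","scene","top"):
    c=camera(n)
    for l in("chuck","post_top","shoulder"):
        print(n,l,[(np.round(d["position"],3).tolist(),round(d["confidence"],2)) for d in pinpoint(c,l)][:2])
    if n=="scene": cr=cv2.resize(c["img"][300:420,80:240],None,fx=3,fy=3,interpolation=cv2.INTER_CUBIC)
    if n=="wrist": w=c["img"]; print(np.round(c["T_tool_cam"],3).tolist(),c["fx"])
im=np.hstack([cv2.resize(w,(320,360)),cr])
cv2.imwrite("pics/a.png",im[...,::-1])
E
```

```text
time: 3.0
ee_pos: [0.476, 0.1958, 0.2467]
tcp_rot: [180.0, 0.0, 128.4]
wrist_force: [0.6, 0.5, -0.5]
opening: 0.0511
0.0187
{'time': 3.0, 'q': [22.358, 0.449, 7.093, 96.606, -0.002, 73.973], 'qd': [0.251, 0.234, 0.008, -0.011, 0.001, 0.095], 'joint_efforts': [0.126, -46.614, 46.224, -0.007, 0.002, -0.004], 'ee_pos': [0.476, 0.196, 0.247], 'tcp_rot': [179.963, 0.012, 128.384], 'wrist_force': [0.64, 0.517, -0.489], 'torque': [-0.002, -0.02, 0.032], 'opening': 0.051}
wrist chuck [([0.533, 0.128, 0.001], 0.73)]
wrist post_top [([0.472, 0.195, 0.167], 0.84)]
wrist shoulder [([0.537, 0.127, 0.153], 0.77)]
[[0.0, -0.949, -0.316, 0.081], [1.0, -0.0, 0.001, 0.001], [-0.001, -0.316, 0.949, -0.143], [0.0, 0.0, 0.0, 1.0]] 362.7359998611819
scene chuck [([0.533, 0.125, 0.003], 0.6)]
scene post_top [([0.476, 0.197, 0.161], 0.7)]
scene shoulder [([0.537, 0.126, 0.148], 0.67)]
top chuck [([0.535, 0.127, 0.0], 0.58)]
top post_top [([0.476, 0.196, 0.165], 0.97)]
top shoulder [([0.532, 0.128, 0.151], 0.6)]
```

View pics/a.png

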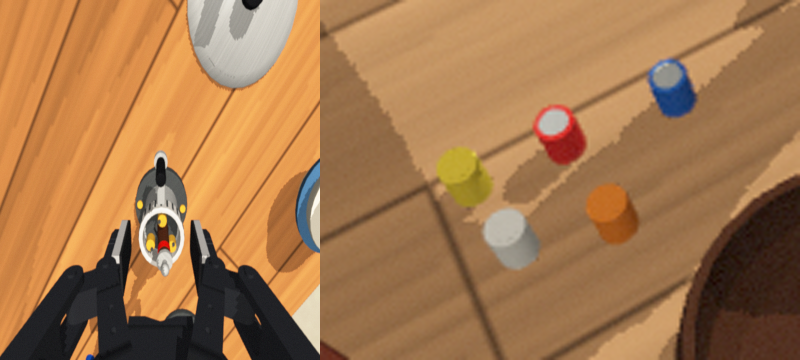

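Red is confirmed in the crop: red body at crop (560,133), distinct from orange (612,213). The post hangs between the fingers. Next I descend and grip it lightly.

```bash
python3 -m pendant '[[60,[0,1,-60],[0,0,0]],[60,[0,1,-125],[0,0,0]],[60,[0,1,-125],[0,0,0]],[60,[0,1,-125],[0,0,0]],[0,[0,1,-125],[0,0,0]],[0,[0,1,-125],[0,0,0]],[0,[0,1,-125],[0,0,0]],[0,[0,1,-125],[0,0,0]],[0,[0,1,-125],[0,0,0]],[0,[0,1,-125],[0,0,0]]]' 25
python3 - <<'E'
from workcell import *
import numpy as np
o=get_obs();print(o["wrist_force"],o["time"])
p=np.array(o["ee_pos"][:2]);c=np.array([.534,.127]);r=p-c
print(np.hypot(*r),np.degrees(np.arctan2(r[1],r[0])))
for d in range(0,76,5):
    a=-np.radians(d);R=np.array([[np.cos(a),-np.sin(a)],[np.sin(a),np.cos(a)]])
    print(d,np.round((R@r+c-p)*1000,1).tolist())
E
```

```text
time: 4.85
ee_pos: [0.4769, 0.198, 0.1234]
tcp_rot: [179.8, 0.0, 128.5]
wrist_force: [-0.8, -0.9, 7.4]
opening: 0.0133
[-0.78334907 -0.87432686  7.44627535] 4.85
0.0911009754343481 128.8233595080146
0 [0.0, 0.0]
5 [6.4, 4.7]
10 [13.2, 8.8]
15 [20.3, 12.4]
20 [27.7, 15.3]
25 [35.3, 17.5]
30 [43.1, 19.0]
35 [51.0, 19.9]
40 [59.0, 20.1]
45 [66.9, 19.6]
50 [74.8, 18.4]
55 [82.5, 16.5]
60 [90.0, 14.0]
65 [97.3, 10.8]
70 [104.3, 7.0]
75 [110.9, 2.6]
```

```bash
python3 -m pendant '[[0,[6.4,4.7,2],[0,0,-5]],[0,[13.2,8.8,2],[0,0,-10]],[0,[20.3,12.4,2],[0,0,-15]],[0,[27.7,15.3,2],[0,0,-20]],[0,[35.3,17.5,2],[0,0,-25]],[0,[43.1,19,2],[0,0,-30]],[0,[51,19.9,2],[0,0,-35]],[0,[59,20.1,2],[0,0,-40]],[0,[63,20,2],[0,0,-42.5]],[0,[66.9,19.6,2],[0,0,-45]],[0,[66.9,19.6,2],[0,0,-45]]]'
python3 - <<'E'
from workcell import *
import numpy as np
o=get_obs();print(o["wrist_force"],o["torque"],o["tcp_rot"])
p=np.array(o["ee_pos"][:2]);c=np.array([.534,.127]);r=p-c
print(np.hypot(*r),np.degrees(np.arctan2(r[1],r[0])))
for n in("scene","top"):
    k=camera(n);print([np.round(d["position"],3).tolist() for d in pinpoint(k,"post_top")][:1])
for d in range(0,31,3):
    a=-np.radians(d);R=np.array([[np.cos(a),-np.sin(a)],[np.sin(a),np.cos(a)]])
    print(d,np.round((R@r+c-p)*1000,1).tolist())
E
```

```text
time: 6.22
ee_pos: [0.5426, 0.2161, 0.1236]
tcp_rot: [-179.9, 0.3, 83.4]
wrist_force: [-1.9, -6.4, -11.5]
opening: 0.0131
[ -1.89498041  -6.37922953 -11.531314  ] [-1.17628142  0.42318592 -0.04470198] [-179.93560563    0.28174278   83.37348205]
0.08948128149592673 84.46259840313365
[]
[[0.543, 0.218, 0.164]]
0 [0.0, 0.0]
3 [4.6, -0.6]
6 [9.3, -1.4]
9 [13.8, -2.4]
12 [18.3, -3.7]
15 [22.8, -5.3]
18 [27.1, -7.0]
21 [31.3, -9.0]
24 [35.5, -11.2]
27 [39.5, -13.6]
30 [43.4, -16.2]
```

```bash
python3 -m pendant '[[0,[4.6,-1.5,-1],[0,0,-3]],[0,[9.3,-2.4,-1],[0,0,-6]],[0,[13.8,-3.4,-1],[0,0,-9]],[0,[13.8,-3.4,-1],[0,0,-9]]]'; python3 -m pendant '[[0,[4.5,-1.3,0],[0,0,-3]],[0,[4.5,-1.3,0],[0,0,-3]]]';python3 -m pendant '[[0,[4.4,-1.7,0],[0,0,-3]],[0,[4.4,-1.7,0],[0,0,-3]]]'
```

```text
time: 6.92
ee_pos: [0.5566, 0.213, 0.1235]
tcp_rot: [-180.0, 0.2, 74.4]
wrist_force: [-3.4, 1.7, 3.8]
opening: 0.0131
time: 7.18
ee_pos: [0.5604, 0.2118, 0.1235]
tcp_rot: [-179.9, 0.2, 71.5]
wrist_force: [-5.9, 0.5, -0.5]
opening: 0.0134
time: 7.42
ee_pos: [0.5603, 0.2116, 0.1234]
tcp_rot: [-179.3, 0.3, 68.7]
wrist_force: [-26.5, 8.0, 6.2]
opening: 0.0131
```

```bash
python3 -m pendant '[[0,[4.5,-1.6,0],[0,0,0]],[0,[4.5,-1.6,0],[0,0,0]],[0,[4.5,-1.6,0],[0,0,0]]]';python3 -m pendant '[[0,[-0.5,0,0],[0,0,0]],[0,[-0.5,0,0],[0,0,0]]]'
python3 - <<'E'
from workcell import *
import numpy as np,cv2
ims=[]
for n in("scene","top"):
    k=camera(n);ims.append(k["img"])
    for l in("post_top","shoulder","chuck"): print(n,l,[(np.round(d["position"],3).tolist(),round(d["confidence"],2)) for d in pinpoint(k,l)][:2])
E
```

```text
time: 7.8
ee_pos: [0.5601, 0.2116, 0.1234]
tcp_rot: [-178.8, 0.4, 68.9]
wrist_force: [-27.9, 8.7, 6.8]
opening: 0.013
time: 8.05
ee_pos: [0.5595, 0.2118, 0.1235]
tcp_rot: [-178.8, 0.4, 69.0]
wrist_force: [-3.8, 2.6, -1.2]
opening: 0.0133
scene post_top []
scene shoulder [([0.531, 0.125, 0.148], 0.72), ([0.736, -0.046, 0.002], 0.62)]
scene chuck [([0.53, 0.129, 0.002], 0.58)]
top post_top [([0.566, 0.209, 0.166], 0.91)]
top shoulder [([0.527, 0.127, 0.154], 0.49)]
top chuck [([0.534, 0.126, 0.002], 0.81)]
```

Stop reached: 28 N exactly along the tangent with no motion, after about 56° (0.98 rad, so it started near 0.22). I release, rise and check.

```bash
python3 -m pendant '[[60,[0,0,0],[0,0,0]],[60,[0,0,0],[0,0,0]],[60,[0,0,0],[0,0,0]],[60,[0,0,60],[0,0,0]],[60,[0,0,120],[0,0,0]],[60,[0,0,120],[0,0,0]],[60,[0,0,120],[0,0,0]]]'
python3 - <<'E'
from workcell import *
import numpy as np,cv2
ims=[]
for n in("wrist","scene","top"):
    k=camera(n);ims.append(k["img"])
    for l in("post_top","shoulder","chuck"): print(n,l,[(np.round(d["position"],3).tolist(),round(d["confidence"],2)) for d in pinpoint(k,l)][:2])
    if n!="wrist":
        for l in("red_cap",): print(n,l,[(np.round(d["position"],3).tolist(),round(d["confidence"],2)) for d in pinpoint(k,l)][:5])
c=cv2.resize(ims[1][130:280,270:420],(400,400),interpolation=cv2.INTER_CUBIC)
cv2.imwrite("pics/b.png",np.hstack([cv2.resize(ims[0],(400,400)),c])[...,::-1])
E
```

```text
time: 9.32
ee_pos: [0.5599, 0.2117, 0.2431]
tcp_rot: [-178.8, 0.3, 68.9]
wrist_force: [1.6, -0.0, -0.1]
opening: 0.0513
wrist post_top [([0.561, 0.209, 0.168], 0.67)]
wrist shoulder []
wrist chuck [([0.531, 0.13, -0.001], 0.66)]
scene post_top [([0.563, 0.216, 0.16], 0.75)]
scene shoulder [([0.529, 0.125, 0.149], 0.63)]
scene chuck [([0.533, 0.125, 0.004], 0.65)]
scene red_cap [([0.64, -0.327, -0.001], 0.73), ([0.566, -0.336, 0.002], 0.7), ([0.563, -0.399, -0.0], 0.57)]
top post_top [([0.566, 0.212, 0.164], 0.57)]
top shoulder [([0.527, 0.128, 0.154], 0.44)]
top chuck [([0.534, 0.129, -0.002], 0.56)]
top red_cap [([0.623, -0.383, -0.003], 0.63), ([0.636, -0.326, 0.0], 0.58), ([0.567, -0.398, -0.003], 0.53), ([0.568, -0.335, -0.003], 0.51)]
```

View pics/b.png

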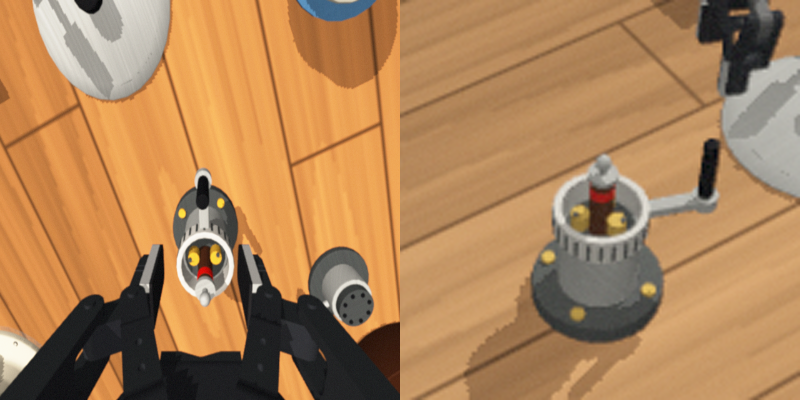

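Lever at stop, jaws on the fork (crop 600,215), fork upright with the stud at (603,165). A circle through the gripped post positions puts the axis at about (0.531,0.1265). Now to the red cap.

```bash
python3 -m pendant '[[60,[7,-548,0],[0,-1.2,21]],[60,[7,-548,0],[0,-1.2,21]],[60,[7,-548,0],[0,-1.2,21]],[60,[7,-548,0],[0,-1.2,21]],[60,[7,-548,0],[0,-1.2,21]],[60,[7,-548,0],[0,-1.2,21]],[60,[7,-548,0],[0,-1.2,21]],[60,[7,-548,0],[0,-1.2,21]],[60,[7,-548,-50],[0,-1.2,21]],[60,[7,-548,-100],[0,-1.2,21]],[60,[7,-548,-120],[0,-1.2,21]],[60,[7,-548,-120],[0,-1.2,21]],[60,[7,-548,-120],[0,-1.2,21]]]'
cat > h.py <<'E'
from workcell import *
import numpy as np,cv2
from scipy.spatial.transform import Rotation as Ro
def wrist_project(o,c,P):
    T=np.eye(4);T[:3,:3]=Ro.from_euler('xyz',o["tcp_rot"],degrees=True).as_matrix();T[:3,3]=o["ee_pos"]
    return T@c["T_tool_cam"]
def ray_at(M,c,u,v,z):
    d=M[:3,:3]@np.array([(u-c["cx"])/c["fx"],(v-c["cy"])/c["fy"],1]);return M[:3,3]+d*(z-M[2,3])/d[2]
def proj(M,c,P):
    p=np.linalg.inv(M)@np.r_[P,1];return c["cx"]+c["fx"]*p[0]/p[2],c["cy"]+c["fy"]*p[1]/p[2]
E
python3 - <<'E'
from h import *
o=get_obs();c=camera("wrist");M=wrist_project(o,c,0);print(o["tcp_rot"],o["ee_pos"])
for d in pinpoint(c,"red_cap")[:5]: print(np.round(d["position"],4),d["confidence"])
hsv=cv2.cvtColor(c["img"],cv2.COLOR_RGB2HSV)
im=c["img"].copy()
for d in regions_of(c,"red_cap")[:5]:
    r=d["region"];v,u=np.nonzero(r);print("reg",u.mean(),v.mean(),np.median(hsv[r],axis=0),d["confidence"])
for z in(0,.036):
    u,v=proj(M,c,[.567,-.336,z]);print(u,v);cv2.circle(im,(int(u),int(v)),4,(255,0,255),1)
cv2.imwrite("pics/c.png",im[...,::-1])
E
```

```text
time: 11.65
ee_pos: [0.5673, -0.3363, 0.1252]
tcp_rot: [179.9, 0.2, 89.9]
wrist_force: [-1.1, 0.3, 0.7]
opening: 0.0515
[1.79916587e+02 1.76127458e-01 8.99208387e+01] [ 0.56726295 -0.33632124  0.12519443]
[ 0.5702 -0.3366 -0.0006] 0.88
[ 0.6139 -0.3867  0.0012] 0.77
[ 0.5662 -0.3973  0.0012] 0.71
reg 422.00058445353596 223.04441846873175 [ 17. 255. 251.] 0.94
reg 322.0969855832241 233.60484927916121 [  3. 204. 219.] 0.93
reg 387.73047858942067 288.46347607052894 [ 19.  37. 217.] 0.78
reg 316.1146325016858 311.1692515171949 [ 28. 255. 249.] 0.64
319.3540714123108 225.7284512061683
319.2943767001411 241.29244103858957
```

View pics/c.png

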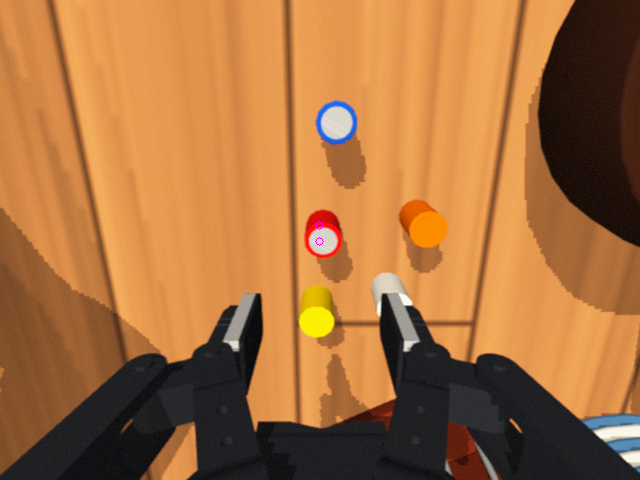

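Red cap top centre is at (323,240), against a projection of (319,241), so it is about 2 mm further in +x. The orange at (425,227), yellow at (317,318) and white at (390,295) are clear of the finger paths. I descend and grip.

```bash
python3 -m pendant '[[60,[2,0,-55],[0,0,0]],[60,[2,0,-105],[0,0,0]],[60,[2,0,-119],[0,0,0]],[60,[2,0,-119],[0,0,0]],[0,[2,0,-119],[0,0,0]],[0,[2,0,-119],[0,0,0]],[0,[2,0,-119],[0,0,0]],[0,[2,0,-119],[0,0,0]],[0,[2,0,-119],[0,0,0]],[0,[2,0,-119],[0,0,0]]]' 60; python3 -m pendant '[[0,[0,0,50],[0,0,0]],[0,[0,0,110],[0,0,0]],[0,[0,0,170],[0,0,0]],[0,[0,0,220],[0,0,0]],[0,[0,0,220],[0,0,0]]]'
python3 - <<'E'
from h import *
c=camera("wrist");c2=camera("top")
for n in("shoulder","chuck"):print([np.round(d["position"],4).tolist() for d in pinpoint(c2,n)][:2])
cv2.imwrite("pics/d.png",c["img"][...,::-1])
E
```

```text
time: 13.05
ee_pos: [0.5708, -0.3371, 0.0093]
tcp_rot: [179.7, 0.3, 89.9]
wrist_force: [-0.1, -0.0, 5.7]
opening: 0.0241
time: 13.68
ee_pos: [0.572, -0.3379, 0.2359]
tcp_rot: [179.2, 0.6, 89.9]
wrist_force: [-0.4, -0.2, -1.7]
opening: 0.0244
[[0.5294, 0.1271, 0.1511]]
[[0.5341, 0.1249, 0.0]]
```

View pics/d.png

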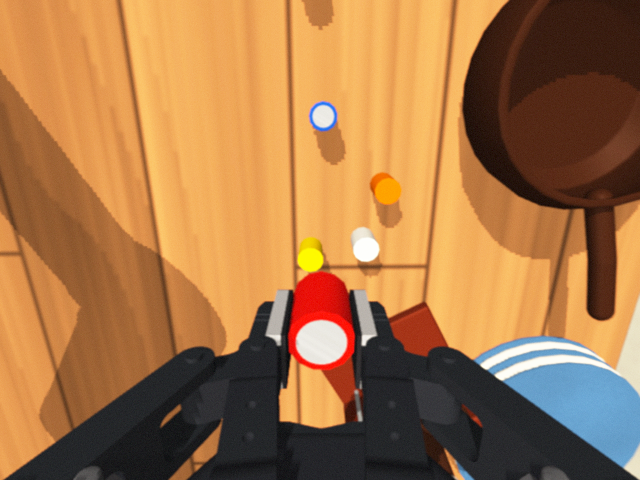

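Red cap held, with its top at (322,341). Now above the stud, levelling the tool on the way.

```bash
python3 -m pendant '[[0,[-41,464,0],[0.6,0.8,0]],[0,[-41,464,0],[0.6,0.8,0]],[0,[-41,464,0],[0.6,0.8,0]],[0,[-41,464,0],[0.6,0.8,0]],[0,[-41,464,0],[0.6,0.8,0]],[0,[-41,464,0],[0.6,0.8,0]],[0,[-41,464,0],[0.6,0.8,0]],[0,[-41,464,0],[0.6,0.8,0]],[0,[-41,464,-15],[0.6,0.8,0]],[0,[-41,464,-30],[0.6,0.8,0]],[0,[-41,464,-30],[0.6,0.8,0]],[0,[-41,464,-30],[0.6,0.8,0]]]'
python3 - <<'E'
from h import *
o=get_obs();c=camera("wrist");M=wrist_project(o,c,0);p=o["ee_pos"];print(p,o["tcp_rot"],o["wrist_force"])
print(pinpoint(c,"shoulder"),pinpoint(c,"post_top"))
for d in regions_of(c,"red_cap")[:1]:
    v,u=np.nonzero(d["region"]);print("region",u.mean(),u.min(),u.max(),v.min(),v.max())
print("cap top est",ray_at(M,c,322,341,p[2]-.009+.036)-p)
for z in(.152,.170): print(z,proj(M,c,[.531,.1265,z]))
S=camera("scene");T=camera("top")
for n,k in(("s",S),("t",T)): print(n,[np.round(d["position"],4).tolist() for d in pinpoint(k,"shoulder")][:2],proj(k["cam_to_world"],k,[.531,.1265,.152]))
u,v=map(int,proj(S["cam_to_world"],S,[.531,.1265,.17]))
cr=cv2.resize(S["img"][v-50:v+50,u-50:u+50],(500,500),interpolation=cv2.INTER_CUBIC)
w=c["img"][190:440,245:395];w=cv2.resize(w,(300,500),interpolation=cv2.INTER_CUBIC)
cv2.imwrite("pics/e.png",np.hstack([w,cr])[...,::-1])
E
```

```text
time: 15.38
ee_pos: [0.5295, 0.1261, 0.1981]
tcp_rot: [-179.4, -0.3, 89.8]
wrist_force: [-0.4, 0.5, 0.2]
opening: 0.0244
[0.52948868 0.12608607 0.19806302] [-179.42490202   -0.32215564   89.83901262] [-0.4048949   0.51228091  0.20789076]
[{'position': [0.5347, 0.1288, 0.1527], 'confidence': 0.98}] [{'position': [0.556, 0.2115, 0.1696], 'confidence': 0.73}]
region 320.5803357314149 287 353 270 370
cap top est [0.00120825 0.00186276 0.027     ]
0.152 (np.float64(323.278115469295), np.float64(267.28215455830986))
0.17 (np.float64(323.19657855178934), np.float64(280.9686744805795))
s [[0.533, 0.1234, 0.149], [0.5329, 0.1285, 0.0021]] (np.float64(345.002993107498), np.float64(194.01821979676748))
t [] (np.float64(274.71503596667867), np.float64(272.00403212113986))
```

View pics/e.png

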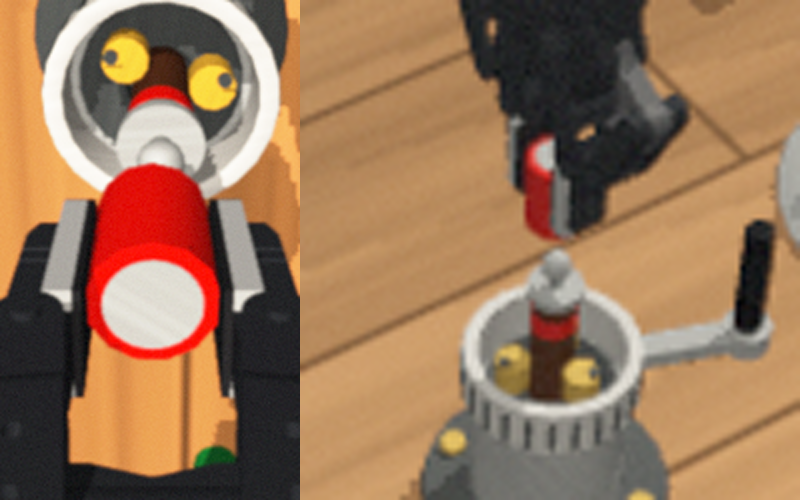

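The stud ball is at crop (161,162), about 3 mm +x and 1–2 mm +y of the cap's axis. The scene view agrees (ball 556, cap mouth 548). I correct that and lower over the ball, stopping short of the bumps.

```bash
python3 -m pendant '[[0,[2.5,1.5,0],[-0.3,-0.6,0]],[0,[2.5,1.5,0],[-0.3,-0.6,0]],[0,[2.5,1.5,-8],[-0.3,-0.6,0]],[0,[2.5,1.5,-14],[-0.3,-0.6,0]],[0,[2.5,1.5,-18],[-0.3,-0.6,0]],[0,[2.5,1.5,-22],[-0.3,-0.6,0]],[0,[2.5,1.5,-22],[-0.3,-0.6,0]]]' 80
python3 - <<'E'
from h import *
o=get_obs();print(o["wrist_force"],o["torque"])
c=camera("wrist");S=camera("scene")
w=cv2.resize(c["img"][190:440,245:395],(300,500),interpolation=cv2.INTER_CUBIC)
cr=cv2.resize(S["img"][135:235,295:395],(500,500),interpolation=cv2.INTER_CUBIC)
cv2.imwrite("pics/f.png",np.hstack([w,cr])[...,::-1])
E
```

```text
time: 16.65
ee_pos: [0.5319, 0.1285, 0.176]
tcp_rot: [180.0, -0.0, 89.9]
wrist_force: [0.6, -0.3, -0.2]
opening: 0.0239
[ 0.59137141 -0.32702103 -0.15050711] [-0.00665846  0.04078878  0.00403888]
```

View pics/f.png

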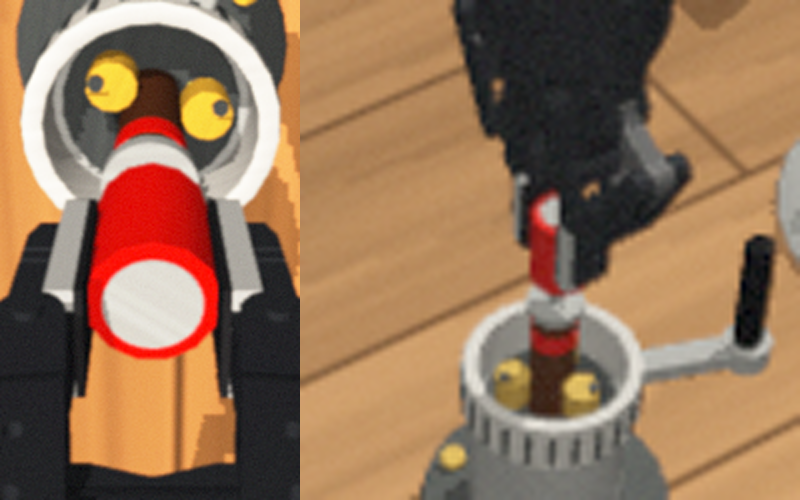

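The ball is inside the mouth with no lateral force, and the cap and collar are concentric in both views. Pressing.

```bash
python3 -m pendant '[[0,[0,0,-3],[0,0,0]],[0,[0,0,-5],[0,0,0]],[0,[0,0,-5],[0,0,0]]]' ; python3 -m pendant '[[0,[0,0,-2],[0,0,0]],[0,[0,0,-4],[0,0,0]],[0,[0,0,-4],[0,0,0]]]'; python3 -m pendant '[[0,[0,0,-2],[0,0,0]],[0,[0,0,-4],[0,0,0]],[0,[0,0,-4],[0,0,0]]]'
```

```text
time: 17.12
ee_pos: [0.5322, 0.1284, 0.1719]
tcp_rot: [179.9, -0.0, 89.9]
wrist_force: [-0.7, -1.7, 3.9]
opening: 0.0242
time: 17.5
ee_pos: [0.5323, 0.1283, 0.1681]
tcp_rot: [179.9, -0.0, 89.9]
wrist_force: [-0.4, -1.2, 2.2]
opening: 0.0237
time: 17.88
ee_pos: [0.5317, 0.1282, 0.1625]
tcp_rot: [-180.0, 0.0, 89.9]
wrist_force: [-0.4, -0.4, -9.0]
opening: 0.0235
```

```bash
python3 -m pendant '[[0,[0,0,-1.5],[0,0,0]],[0,[0,0,-1.5],[0,0,0]],[0,[0,0,-1.5],[0,0,0]]]' ; python3 -m pendant '[[0,[0,0,-1],[0,0,0]],[0,[0,0,-1],[0,0,0]],[0,[0,0,-1],[0,0,0]]]'
```

```text
time: 18.25
ee_pos: [0.5318, 0.1282, 0.1612]
tcp_rot: [180.0, -0.0, 89.9]
wrist_force: [-1.2, -0.9, -1.4]
opening: 0.0238
time: 18.62
ee_pos: [0.5319, 0.1283, 0.161]
tcp_rot: [179.9, -0.0, 89.9]
wrist_force: [-2.8, -1.6, 6.2]
opening: 0.0236
```

```bash
python3 -m pendant '[[0,[0.3,0.2,-1.9],[0,0,0]],[0,[0.3,0.2,-1.9],[0,0,0]],[0,[0.3,0.2,-1.9],[0,0,0]],[0,[0.3,0.2,-1.9],[0,0,0]]]' 80
```

```text
time: 19.12
ee_pos: [0.5321, 0.1284, 0.1607]
tcp_rot: [179.8, -0.0, 89.9]
wrist_force: [-6.4, -2.5, 11.3]
opening: 0.0235
```

```bash
python3 -m pendant '[[0,[-0.3,-0.2,-2],[0,0,0]],[0,[-0.3,-0.2,-2],[0,0,0]],[0,[-0.3,-0.2,-2],[0,0,0]],[0,[-0.3,-0.2,-2],[0,0,0]],[0,[-0.3,-0.2,-2],[0,0,0]],[0,[-0.3,-0.2,-2],[0,0,0]]]' 80
python3 - <<'E'
from h import *
c=camera("wrist");S=camera("scene")
for i in range(8):camera("top")
o=get_obs();print(o["time"],o["wrist_force"],o["ee_pos"])
w=cv2.resize(c["img"][190:440,245:395],(300,500),interpolation=cv2.INTER_CUBIC)
cr=cv2.resize(S["img"][135:235,295:395],(500,500),interpolation=cv2.INTER_CUBIC)
cv2.imwrite("pics/g.png",np.hstack([w,cr])[...,::-1])
E
```

```text
time: 19.88
ee_pos: [0.532, 0.1283, 0.1607]
tcp_rot: [179.7, -0.1, 89.9]
wrist_force: [-4.8, -1.0, 12.8]
opening: 0.0235
20.375 [-5.27435779 -1.01037143 13.71563275] [0.53204351 0.12834924 0.16073501]
```

View pics/g.png

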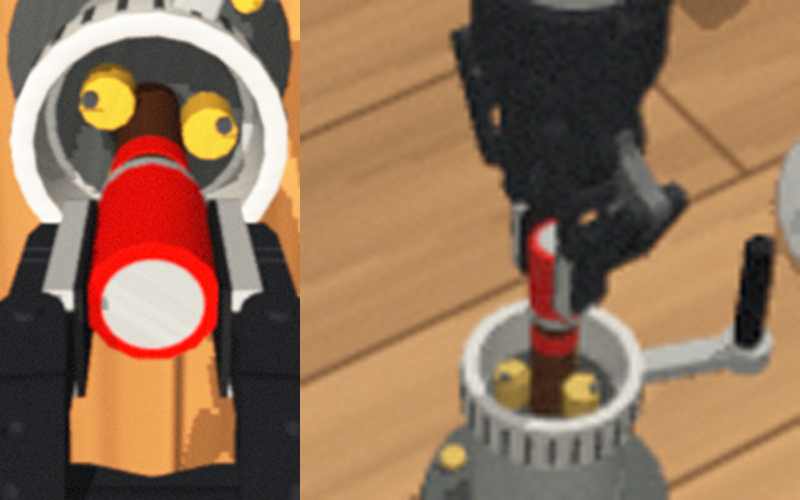

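The cap sits on the collar, with only the collar's rim showing at (150,165) and (555,320). One small trim of the push, then I hand in.

```bash
python3 -m pendant '[[0,[-0.6,-0.2,-1.7],[0,0,0]],[0,[-0.6,-0.2,-1.7],[0,0,0]],[0,[-0.6,-0.2,-1.7],[0,0,0]],[0,[-0.6,-0.2,-1.7],[0,0,0]]]' 80
python3 - <<'E'
from workcell import *
o=get_obs();print(o["time"],o["wrist_force"],o["ee_pos"])
if 10<o["wrist_force"][2]<14.5: print(job_done())
E
```

```text
time: 20.88
ee_pos: [0.5319, 0.1283, 0.1608]
tcp_rot: [179.6, -0.1, 89.9]
wrist_force: [-2.3, -0.6, 10.9]
opening: 0.0239
20.875 [-2.27472996 -0.58334263 10.89803672] [0.53192115 0.12831981 0.16077472]
the job is handed in; nothing more can be done
None
```

The red cap is clicked home on the fork's stud, and the arm is still gripping it and pressing down. I handed the job in at 20.9 s.

- **Lever:** I gripped the post and swung it about 56° clockwise to the hard stop. There it took 28 N along the tangent without moving. The pictures show the jaws on an upright fork.
- **Cap:** The push peaked near 4 N in the readings. The cap then pulled the tool down (the click) and came to rest with its mouth at about 152 mm, the height of the collar. Both camera views show it seated.
- **Final force:** The last reading before hand-in was 10.9 N down and about 2 N sideways. Just before that, the push had crept from 12.8 to 13.7 N with about 5 N sideways, so I trimmed it. I took no reading after hand-in.
- **Disagreements:** The position estimates for the fork's collar differed by up to 5–8 mm. I used the close-up wrist view, and the cap went over the ball with no measurable side force.
- **Bystanders:** I did not touch the blue and green caps, the burner or the lid.

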